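# Seat a milling blank in its disc holder

### The job

The ivory milling blank lies part-way over the round recess of the aluminium disc holder: with the fingertips, nudge it across the rim until it drops into the recess and lies fully home, flat on its seat, without ever lifting it. Then press gently down on its middle with the fingertips and finish while still holding it down, as if for a colleague to tighten the pinch screw. Leave the jaw model, the bur stand and the screwdriver where they are.

Things in the scene. Friction and masses are not known exactly. Their poses are not given: they have to be found in the camera images.
- blank: Loose ivory ceramic milling blank, about 0.32 kg: round collar 98.5 mm in diameter and 10 mm high with a concentric body 94 mm in diameter and 4 mm high on top (14 mm in all, flat top). Origin: centre of its underside; z points up out of the top. It starts flat on the holder's rim, its centre 28 to 50 mm sideways of the recess's centre, partly overhanging the holder. 1 to 3 N slides it.
- holder: Aluminium split ring, 132 mm outside, fixed on a black base plate 178 x 124 x 8 mm. Origin: on the bench under the recess's centre. Flat rim top 26 mm above the bench. On its +x side a tang enters a grey clamp block (79 to 109 mm from the centre, 56 mm wide, 36 mm high) with a black star knob, 51 mm high. Pinch lugs on its +y side reach out to 84 mm, below rim level.
- rim (a point): Centre of the recess's mouth, level with the rim's top, 26 mm above the bench. The recess is 101.5 mm in diameter. The blank stays flat until its centre is about 12 mm short of this point; then its front edge tips in while its rear edge still rides on the rim, raised by up to 9 mm; pushed on to the centre, the rear edge drops in too.
- seat (a point): Centre of the recess's flat floor (an aluminium ledge round a grey support boss at the same level), 16 mm above the bench, 10 mm below the rim. A blank that is home has its origin here (1.5 mm of play all round), its collar flush with the rim and its flat top 4 mm above the rim.
- jaw_model: Bystander: cream plaster model of a lower jaw, about 68 x 60 x 35 mm, loose. Origin: centre of its underside.
- bur_stand: Bystander: blue block 44 x 72 x 22 mm with ten upright burs, 47 mm high in all, loose. Origin: centre of its underside.
- driver: Bystander: screwdriver with a red handle, 130 mm long, lying loose on the bench along its x axis. Origin: on its underside, at its middle.
There are look-alikes about, which are no part of the job. What is meant by the blank is not turquoise, and is the smaller of those in its own colour.

How it is judged:
On the way:
1. the blank has dropped home into the recess (z of blank in the frame of seat below 0.0015 m and horizontal distance between blank and seat below 0.004 m and angle between blank's own z axis and vertical below 0.03 rad), for 0.2 s.
At the end, for the whole second after the job is handed in: The blank lies in the recess: its underside no more than 1.5 mm above the seat, centred within 4 mm, level within 0.03 rad, at rest; the fingers press on it with more than 1 N, the grasp point within 35 mm sideways of its centre (all of step 1 and contact force between the fingers and blank above 1 N and horizontal distance between the grasp point and blank below 0.035 m and linear speed of blank below 0.02 m/s); the arm keeps its last pose, push and grip.
It fails at once if the blank is lifted more than 8 mm off the rim (z of blank in the frame of seat above 0.018 m).
It fails at once if the blank is tipped up by more than 0.45 rad (angle between blank's own z axis and vertical above 0.45 rad).
It fails at once if the blank is pushed or pressed with more than 45 N (contact force between the fingers and blank above 45 N).
It fails at once if the jaw model, the bur stand or the screwdriver is moved by more than 10 mm (distance of any of jaw_model, bur_stand, driver from where it was at the start of the episode above 0.01 m).
It also fails if it takes over 38 s, if anything falls off the work surface, if the arm or the gripper's body presses on something with over 40 N, if the wrist force passes 120 N, or if a joint passes its speed limit or range.

### The arm

A 7-joint arm with a two-finger parallel gripper is mounted at the origin on the work surface. World frame = base frame: x ahead of the robot, y to its left, z up, the work surface at z = 0. Lengths are in m, angles in rad, forces in N, time in s.
With the tool pointing down it reaches from about 0.4 to 0.85 m from the base axis. Payload 4.4 kg.
Tool frame: the origin (TCP) lies midway between the tips of the shut fingers; the grasp point (between the pads) lies 19 mm behind it (robot.grip_point_offset is the distance from the TCP to the grasp point, in m); z points along the fingers, y is the line along which they close (so a half turn about z gives the same grasp; the last joint's range is limited). The gripper opens to 94 mm and grips with 3 to 60 N. Pads are 16 mm wide; open, the fingers measure 119 mm over their backs; the gripper's body (75 mm by 177 mm) begins 78 mm behind the grasp point.
Start: joints at [1.09, 0.628, 0.038, 1.517, -0.027, 0.996, -0.02], TCP at [0.262, -0.595, 0.167] pointing down, gripper open.
Joint ranges: [-3.06, 3.06], [-0.37, 2.12], [-1.25, 1.32], [0.18, 2.47], [-1.1, 4.24], [0.23, 1.98], [-2.94, 2.94]. Speed limits (rad/s): [2.57, 2.57, 3.14, 3.14, 3.14, 3.14, 3.14].

### API

Orientations are given as a unit quaternion [x, y, z, w].
In Python, from workcell import robot, eyes gives the robot as it stands.
- The arm moves only by the tool apply_moves, never from a script. Its argument "rows" is a list of rows, each a list of 3 entries, a list of its own where there are three numbers: the turn, a rotation vector about the tool's x, y, z in rad, then the shift along the tool's x, y, z in m, then the gripper command: -1 is shut, 1 is fully open, values between are in proportion. In form: [[[ax, ay, az], [x, y, z], gripper], ...]. A call has 1 to 8 rows; each row shifts and turns the commanded pose from where the row before left it, along the tool's axes as they then stand; what a row does not reach is not made up. A row lasts 1/12 s, in which the tool goes at most 41.7 mm and 7.16 degrees, less where a joint would pass 70% of its speed; a pose out of reach is approached as far as the arm can. A call is refused whole if a number of a shift passes 0.0417 or a number of a turn 0.125, either way. A call with a gripper value outside its range is refused whole. The fingers move at their own pace and stop on an object; "grip_force" is the grip in N (left out, the last holds). Time passes only in rows, so rows that do not move let the fingers close. It gives the time, the measured TCP pose, the force, the opening and the grip force at its end, in the units of the state.
- robot.get_obs(): the state, without advancing time (a new reading comes with each control period).
- eyes.grab_frame(name): name is "scene" or "top"; returns a dict with "pixels" (420x560x3 uint8, red, green, blue), "mtx" (3x3 intrinsics, pixels), "k1" (the pictures are not rectified: a ray, as slopes to the right and down, at radius r is drawn at 1 + k1 r^2 times it, then the intrinsics apply), "extrinsics" (4x4, takes a point from camera to world coordinates). Camera axes: x right, y down, z forward; pixel columns grow to the right and rows downward; lengths in m; the calibration is good to about 2 mm. A picture is of the moment at which its call begins. There is no depth.
- robot.hand_in(): hands the job in; it is judged then, once.
The state is a dict: "clock": time; "joints": joint angles; "dq": joint speeds; "joint_efforts": joint torques, N m; "position": TCP position; "ee_rot": TCP orientation; "contact_force": force on the tool from outside, world axes, zero at the start; "ft_torque": the same for the moment, N m; "width": finger opening in m; "grip_force": force on a finger pad.
Only numpy, scipy, OpenCV 4.12 (cv2) and the standard library are available. Lean on these libraries where they do the work, as an engineer would, in place of code of your own. Each camera call takes 0.05 s, during which the arm holds its last target. There are 200 camera calls.

## Working session

There is one attempt and no reset: what is moved stays moved. The work goes in short steps, Python scripts to look and compute and a tool call to move; the robot and the scene stay as the last step left them, time stands still between calls to the robot, and variables do not carry over. Pictures are saved under pics/ and viewed, at most 10 in all, crops included, and the job is handed in when it is done.

Besides the shell and the picture viewer there is one more tool, called after "Emit:" as name([rows], argument=value, ...), one row to a line, values as JSON. apply_moves: Moves the arm, as the interface text tells. Its arguments: {"type":"object","properties":{"rows":{"type":"array","items":{"type":"array"}},"grip_force":{"type":"number"}},"required":["rows"]}

```bash
mkdir -p pics; cat > h.py <<'E'
import numpy as np, cv2
from workcell import robot, eyes
def grab(n,f=None):
    d=eyes.grab_frame(n)
    if f: cv2.imwrite(f,d["pixels"][:,:,::-1])
    return d
def ray(d,u,v):
    K=np.array(d["mtx"]);k=d["k1"]
    p=cv2.undistortPoints(np.array([[[u,v]]],float),K,np.array([k,0,0,0.]))[0,0]
    T=np.array(d["extrinsics"]);return T[:3,3],T[:3,:3]@np.array([p[0],p[1],1])
def at(d,u,v,z):
    o,r=ray(d,u,v);return (o+r*(z-o[2])/r[2])
def proj(d,P):
    T=np.linalg.inv(np.array(d["extrinsics"]));P=np.atleast_2d(P).astype(float)
    return cv2.projectPoints(P,cv2.Rodrigues(T[:3,:3])[0],T[:3,3],np.array(d["mtx"]),np.array([d["k1"],0,0,0.]))[0][:,0]
E
python3 - <<'E'
from h import *
a=grab("scene","pics/s.png");b=grab("top","pics/t.png")
print(a["mtx"],a["k1"],a["extrinsics"],b["extrinsics"],b["k1"])
print(robot.get_obs(), robot.grip_point_offset)
E
```

```text
[[540.3342721    0.         273.22809201]
 [  0.         540.3342721  207.27010948]
 [  0.           0.           1.        ]] 0.07431299616041233 [[ 0.6267344   0.63581374 -0.45049404  1.02028512]
 [ 0.77916191 -0.50352981  0.37331548 -0.38661467]
 [ 0.01052194 -0.58497745 -0.8109813   0.90746501]
 [ 0.          0.          0.          1.        ]] [[-0.02840607 -0.99140063  0.12774147  0.46528654]
 [-0.99954471  0.02687123 -0.01372289  0.00351625]
 [ 0.01017231 -0.12807312 -0.99171256  0.87390679]
 [ 0.          0.          0.          1.        ]] -0.10165547762455394
{'clock': 0.1, 'joints': array([ 1.09018214,  0.62918076,  0.03846337,  1.51823063, -0.0269922 ,
        0.9963088 , -0.02000089]), 'dq': array([-0.00113729, -0.00252489,  0.00094373, -0.00270816, -0.00030933,
        0.00084733,  0.00071386]), 'joint_efforts': array([ 3.72105162e-03, -5.50785899e+01,  1.14758279e+00, -1.87115800e+01,
       -5.22084162e-02,  1.91971252e-02,  3.89439060e-05]), 'position': array([ 0.26172136, -0.5942837 ,  0.16640565]), 'ee_rot': array([ 9.78568945e-01,  2.05917880e-01, -1.79760645e-04, -7.84230271e-04]), 'contact_force': array([-0.21673686, -0.87532752,  0.10335823]), 'ft_torque': array([ 0.04688845, -0.00255566,  0.01321463]), 'grip_force': 0.0, 'width': 0.09388399181195498} 0.0188
```

View pics/s.png

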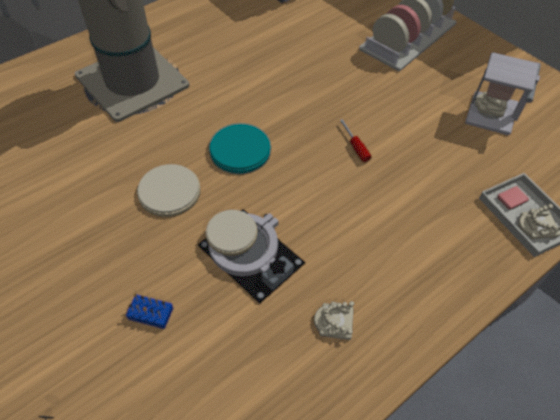

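View pics/t.png

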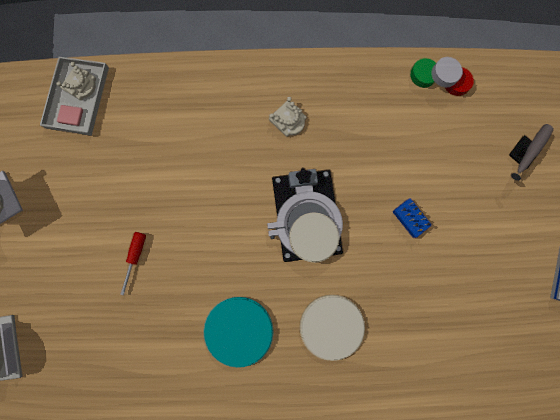

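Candidates in the top view: the ivory disc on the holder at (314,236), a larger ivory disc on the bench at (332,328) and a turquoise disc at (238,332). I choose the one on the holder, since it is ivory and the smaller. Next is one close crop to check it.

```bash
python3 - <<'E'
from h import *
im=cv2.imread("pics/t.png")[160:270,255:365]
cv2.imwrite("pics/c.png",cv2.resize(im,None,fx=5.4,fy=5.4,interpolation=cv2.INTER_CUBIC))
E
```

```text
(no output)
```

View pics/c.png

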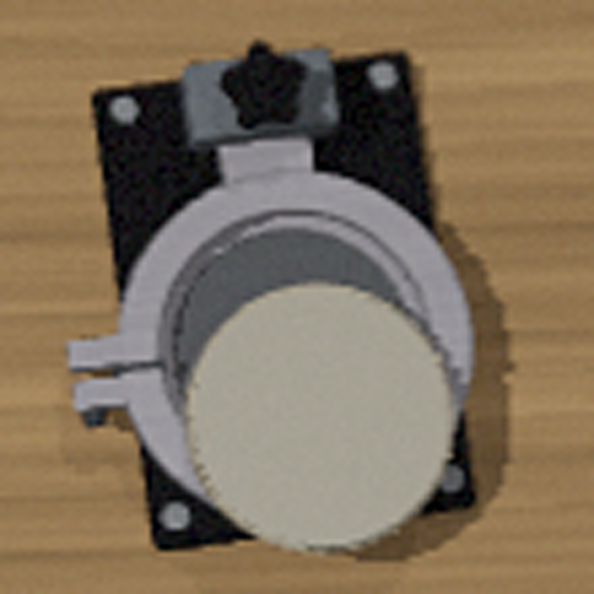

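The crop shows the ivory body circle centred at about crop (321,416), 265 px across. The holder ring's outer edge is centred at about (297,344), 353 px across. The clamp is at the top (+x) and the lugs are on the left (+y). I'll measure both now.

```bash
python3 - <<'E'
from h import *
from scipy.optimize import least_squares
im=cv2.imread("pics/t.png");d=grab("top");s=grab("scene")
f=lambda x,y:((x+.5)/5.4-.5+255,(y+.5)/5.4-.5+160)
def fit(pts,z):
    P=np.array([at(d,*f(*p),z)[:2] for p in pts])
    r=least_squares(lambda q:np.hypot(*(P-q[:2]).T)-q[2],[*P.mean(0),.05]);return r.x,r.fun*1e3
R=fit([(121,300),(300,168),(473,345),(440,245),(165,222),(205,498),(152,440)],.026)
B=fit([(321,283),(188,416),(455,420),(230,318),(415,322),(321,549),(228,512)],.038)
print(R,B)
# ivory mask fit via code
hsv=cv2.cvtColor(im,cv2.COLOR_BGR2HSV)
print(hsv[236,314],hsv[190,300],im[236,314],im[185,310])
for n,p in(("k",(260,95)),("pl",(95,92)),("pl2",(155,548)),("pl3",(408,55)),("pl4",(475,505))):
    print(n,at(d,*f(*p),.008 if n!="k" else .045).round(4))
for n,(u,v) in dict(bs=(412,218),jaw=(289,118),drv=(133,262)).items(): print(n,at(d,u,v,.015).round(3))
c=R[0][:2];b=B[0][:2];print("b-c mm",(b-c)*1e3,np.hypot(*(b-c)))
a=np.linspace(0,2*np.pi,100)
for cam,nm in((d,"t2"),(s,"s2")):
    k=4;x0,y0=(255,160) if cam is d else (190,190)
    g=cv2.resize(cam["pixels"][y0:y0+115,x0:x0+120,::-1],None,fx=5,fy=5,interpolation=cv2.INTER_CUBIC)
    for q,r,z,col in((c,.066,.026,(0,0,255)),(c,.05075,.026,(255,0,0)),(b,.047,.040,(0,255,0))):
        p=proj(cam,np.c_[q[0]+r*np.cos(a),q[1]+r*np.sin(a),0*a+z])
        p=((p-[x0,y0]+.5)*5-.5);cv2.polylines(g,[p.round().astype(int)],True,col,1)
    cv2.imwrite(f"pics/{nm}.png",g)
t,s2=cv2.imread("pics/t2.png"),cv2.imread("pics/s2.png")
cv2.imwrite("pics/ov.png",cv2.resize(np.hstack([t,s2]),(800,383)))
E
```

```text
(array([ 0.55563113, -0.07787323,  0.06586524]), array([ 0.67971776, -0.19027765,  0.21977675, -0.25897074,  0.14667643,
        0.86246433, -1.45938688])) (array([ 0.52738215, -0.08518695,  0.04871279]), array([-0.08815056, -0.06144518,  0.09626334, -0.02655526,  0.05887679,
       -0.29532827,  0.31633913]))
[ 22  28 165] [128   7 147] [147 160 165] [89 86 90]
k [ 0.6453 -0.0666  0.045 ]
pl [ 0.6561 -0.0064  0.008 ]
pl2 [ 0.4817 -0.024   0.008 ]
pl3 [ 0.6677 -0.1275  0.008 ]
pl4 [ 0.4942 -0.1449  0.008 ]
bs [ 0.561 -0.291  0.015]
jaw [ 0.78  -0.045  0.015]
drv [0.487 0.279 0.015]
b-c mm [-28.24898359  -7.31371163] 0.02918039498515135
```

View pics/ov.png

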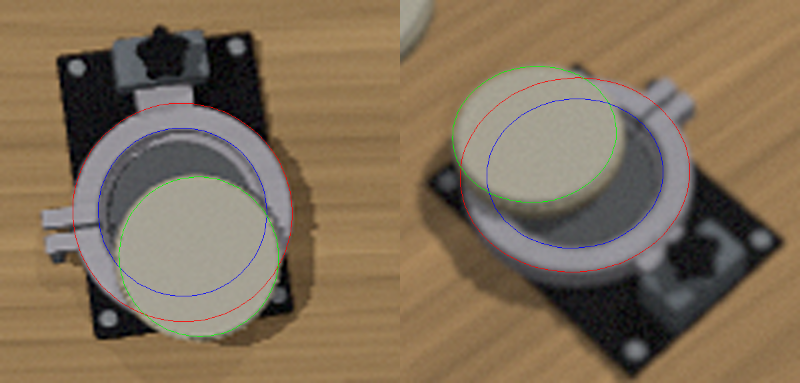

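The overlays agree in both cameras. The rim centre is (0.5556,-0.0779), the blank is at (0.5274,-0.0852), and the push direction is (0.968,0.251), about 14.5°. I'll push with the two fingertips part-open as a cradle, so the disc centres itself between them.

Emit:
apply_moves([
  [[0,0,0.081],[0,0,0],0.06],
  [[0,0,0.081],[0,0,0],0.06],
  [[0,0,0],[0.019,-0.0266,0],0.06],
  [[0,0,0],[0.019,-0.0266,0],0.06],
  [[0,0,0],[0.019,-0.0266,0],0.06],
  [[0,0,0],[0.019,-0.0266,0],0.06],
  [[0,0,0],[0.019,-0.0266,0],0.06],
  [[0,0,0],[0.019,-0.0266,0],0.06],
])

```text
clock: 0.87
position: [0.3327, -0.4102, 0.1671]
ee_rot: [0.992, 0.126, 0.0, -0.0]
contact_force: [0.2, -0.3, 0.8]
width: 0.0498
grip_force: 0.0
```

Emit:
apply_moves([
  [[0,0,0],[0.019,-0.0266,0],0.06],
  [[0,0,0],[0.019,-0.0266,0],0.06],
  [[0,0,0],[0.019,-0.0266,0],0.06],
  [[0,0,0],[0.019,-0.0266,0],0.06],
  [[0,0,0],[0.019,-0.0266,0],0.06],
  [[0,0,0],[0.019,-0.0266,0],0.06],
  [[0,0,0],[0.019,-0.0266,0],0.06],
  [[0,0,0],[0,0,0],0.06],
])

```text
clock: 1.53
position: [0.4172, -0.1914, 0.1672]
ee_rot: [0.991, 0.131, 0.001, -0.002]
contact_force: [0.3, 0.4, -0.4]
width: 0.0497
grip_force: 0.0
```

```bash
cat > w.py <<'E'
from h import *
from scipy.spatial.transform import Rotation as Q
import sys
o=robot.get_obs();R=Q.from_quat(o["ee_rot"]).as_matrix()
tgt=np.array([float(x) for x in sys.argv[1:4]])
print(o["clock"],o["position"].round(4),o["contact_force"].round(2),o["width"],"yaw",np.degrees(np.arctan2(R[1,0],R[0,0])).round(2),"toolz",R[:,2].round(4),"tool delta",(R.T@(tgt-o["position"])).round(4))
E
python3 w.py 0.454 -0.104 0.06; python3 -c "
from h import *
d=grab('top')
for p in((332,328),(332,297)): print(at(d,*p,.014))"
```

```text
1.5333 [ 0.4172 -0.1914  0.1672] [ 0.27  0.39 -0.43] 0.049735983768325054 yaw 15.04 toolz [ 0.0011  0.0035 -1.    ] tool delta [ 0.058  -0.0745  0.1075]
[ 0.34621101 -0.11645278  0.014     ]
[ 0.40721271 -0.11884927  0.014     ]
```

Emit:
apply_moves([
  [[0,0,0],[0.0193,-0.025,0],0.06],
  [[0,0,0],[0.0193,-0.025,0],0.06],
  [[0,0,0],[0.0193,-0.025,0],0.06],
  [[0,0,0],[0,0,0.03],0.06],
  [[0,0,0],[0,0,0.035],0.06],
  [[0,0,0],[0,0,0.035],0.06],
  [[0,0,0],[0,0,0],0.06],
  [[0,0,0],[0,0,0],0.06],
])

```text
clock: 2.25
position: [0.4503, -0.1121, 0.0663]
ee_rot: [0.992, 0.125, -0.002, -0.0]
contact_force: [0.5, 0.2, -0.1]
width: 0.05
grip_force: 0.0
```

```bash
python3 w.py 0.454 -0.104 0.0285; python3 -c "
from h import *
a=grab('top');b=grab('scene')
g=lambda i,x,y:cv2.resize(i['pixels'][y:y+120,x:x+120,::-1],(400,400),interpolation=cv2.INTER_CUBIC)
cv2.imwrite('pics/p.png',np.hstack([g(a,250,160),g(b,170,160)]))"
```

```text
2.25 [ 0.4503 -0.1121  0.0663] [ 0.54  0.21 -0.07] 0.050011034644453875 yaw 14.39 toolz [-4.2e-03  2.0e-04 -1.0e+00] tool delta [ 0.0058 -0.0069  0.0378]
```

View pics/p.png

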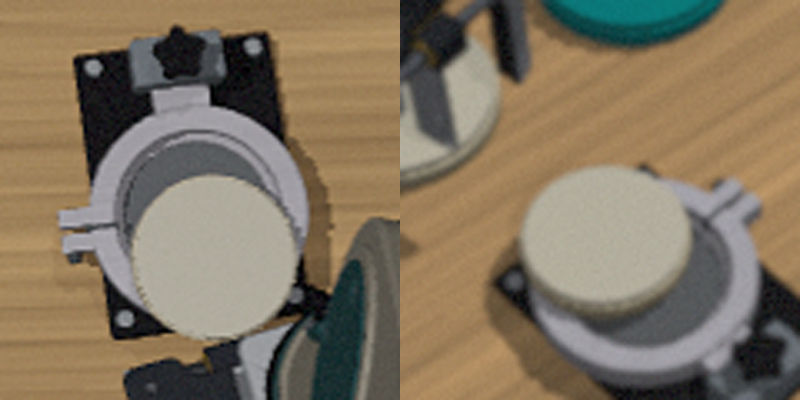

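The picture shows the blank unmoved, with the fingers behind it on the robot side, clear of the rim. I'll lower to tip height, then advance slowly.

Emit:
apply_moves([
  [[0,0,0],[0.006,-0.007,0],0.06],
  [[0,0,0],[0,0,0.02],0.06],
  [[0,0,0],[0,0,0.018],0.06],
  [[0,0,0],[0,0,0],0.06],
  [[0,0,0],[0,0,0],0.06],
])

```text
clock: 2.77
position: [0.4567, -0.1026, 0.0302]
ee_rot: [0.992, 0.126, 0.001, 0.0]
contact_force: [0.5, 0.3, 0.5]
width: 0.0495
grip_force: 0.0
```

```bash
python3 w.py 0.4786 -0.0978 0.0285
```

```text
2.7667 [ 0.4567 -0.1026  0.0302] [0.5  0.28 0.5 ] 0.04947950297739478 yaw 14.5 toolz [ 0.001 -0.    -1.   ] tool delta [0.0224 0.0008 0.0017]
```

Emit:
apply_moves([
  [[0,0,0],[0.006,0,0.001],0.06],
  [[0,0,0],[0.006,0,0],0.06],
  [[0,0,0],[0.005,0,0],0.06],
  [[0,0,0],[0.003,0,0],0.06],
  [[0,0,0],[0.003,0,0],0.06],
  [[0,0,0],[0.003,0,0],0.06],
  [[0,0,0],[0.003,0,0],0.06],
  [[0,0,0],[0.003,0,0],0.06],
])

```text
clock: 3.43
position: [0.4872, -0.0949, 0.0282]
ee_rot: [0.992, 0.126, -0.0, -0.0]
contact_force: [-0.8, 0.2, -0.1]
width: 0.0496
grip_force: 0.0
```

```bash
python3 w.py 0.5074 -0.0904 0.0285
```

```text
3.4333 [ 0.4872 -0.0949  0.0282] [-0.8   0.23 -0.08] 0.04957230974570209 yaw 14.48 toolz [-1.e-04  0.e+00 -1.e+00] tool delta [ 0.0207  0.0007 -0.0003]
```

Emit:
apply_moves([
  [[0,0,0],[0.003,0,0],0.06],
  [[0,0,0],[0.003,0,0],0.06],
  [[0,0,0],[0.003,0,0],0.06],
  [[0,0,0],[0.003,0,0],0.06],
  [[0,0,0],[0,0,0],0.06],
])

```text
clock: 3.85
position: [0.4995, -0.0917, 0.0282]
ee_rot: [0.992, 0.126, 0.0, 0.0]
contact_force: [1.3, -0.0, -0.2]
width: 0.0499
grip_force: 0.0
```

```bash
python3 w.py 0.5068 -0.0905 0.0285; python3 -c "
from h import *
a=grab('top');b=grab('scene')
g=lambda i,x,y:cv2.resize(i['pixels'][y:y+120,x:x+120,::-1],(400,400),interpolation=cv2.INTER_CUBIC)
cv2.imwrite('pics/p2.png',np.hstack([g(a,250,160),g(b,180,170)]))"
```

```text
3.85 [ 0.4995 -0.0917  0.0282] [ 1.31 -0.04 -0.23] 0.04986725220003311 yaw 14.51 toolz [ 8.e-04  0.e+00 -1.e+00] tool delta [ 0.0074  0.0007 -0.0003]
```

View pics/p2.png

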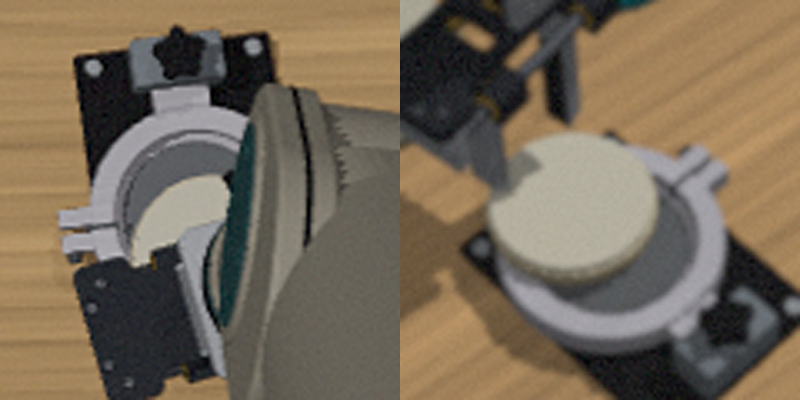

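```bash
python3 - <<'E'
from h import *
b=grab("scene");o=robot.get_obs();print(o["position"],o["contact_force"])
from scipy.spatial.transform import Rotation as Q
R=Q.from_quat(o["ee_rot"]).as_matrix()
x0,y0,k=190,150,6
g=cv2.resize(b["pixels"][y0:y0+100,x0:x0+110,::-1],None,fx=k,fy=k,interpolation=cv2.INTER_CUBIC)
def line(P,c,cl=True):
    p=((proj(b,P)-[x0,y0]+.5)*k-.5).round().astype(int);cv2.polylines(g,[p],cl,c,1)
a=np.linspace(0,2*np.pi,90)
for q,c in(((.5274,-.0852),(0,255,0)),((.5371,-.0827),(255,0,255))):
    line(np.c_[q[0]+.047*np.cos(a),q[1]+.047*np.sin(a),0*a+.04],c)
line(np.c_[.5556+.05075*np.cos(a),-.0779+.05075*np.sin(a),0*a+.026],(255,0,0))
for s in(-1,1):
    for z in (0,-.02):
        line(o["position"]+np.array([[-.008,s*.025,z],[.008,s*.025,z],[.008,s*.037,z],[-.008,s*.037,z]])@R.T,(0,0,255))
cv2.imwrite("pics/o2.png",g)
E
```

```text
[ 0.49836417 -0.09194974  0.02812803] [-0.74742186  0.47163341  0.75479278]
```

View pics/o2.png

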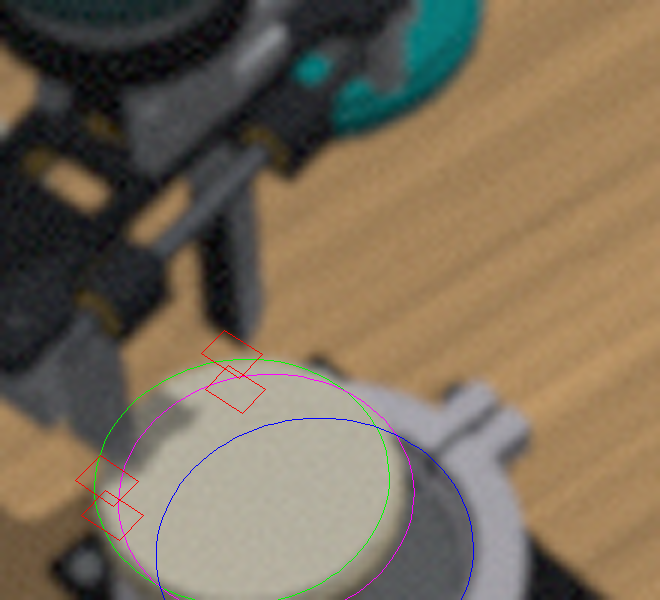

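The blank has moved only about 5–8 mm, still flat and moving along the right line. I'll keep pushing.

Emit:
apply_moves([
  [[0,0,0],[0.003,0,0],0.06],
  [[0,0,0],[0.003,0,0],0.06],
  [[0,0,0],[0.003,0,0],0.06],
  [[0,0,0],[0.003,0,0],0.06],
  [[0,0,0],[0,0,0],0.06],
])

```text
clock: 4.42
position: [0.5113, -0.0886, 0.0282]
ee_rot: [0.992, 0.126, 0.001, 0.0]
contact_force: [0.0, 0.6, 0.1]
width: 0.0497
grip_force: 0.0
```

```bash
cat > ov.py <<'E'
from h import *
import sys
b=grab("scene");o=robot.get_obs();print(o["position"],o["contact_force"])
c=np.array([.5556,-.0779]);dr=np.array([.968,.251])
x0,y0,k=190,170,6
g=cv2.resize(b["pixels"][y0:y0+100,x0:x0+110,::-1],None,fx=k,fy=k,interpolation=cv2.INTER_CUBIC)
a=np.linspace(0,2*np.pi,90)
for t,z,col in ((float(sys.argv[2]),.04,(0,255,0)),(0,.03,(255,0,255))):
    q=c-t*dr;p=((proj(b,np.c_[q[0]+.047*np.cos(a),q[1]+.047*np.sin(a),0*a+z])-[x0,y0]+.5)*k-.5).round().astype(int);cv2.polylines(g,[p],True,col,1)
cv2.imwrite(sys.argv[1],g)
E
python3 ov.py pics/o3.png 0.012
```

```text
[ 0.51070906 -0.08875076  0.02816865] [-0.19686925 -0.23530102 -0.13102737]
```

View pics/o3.png

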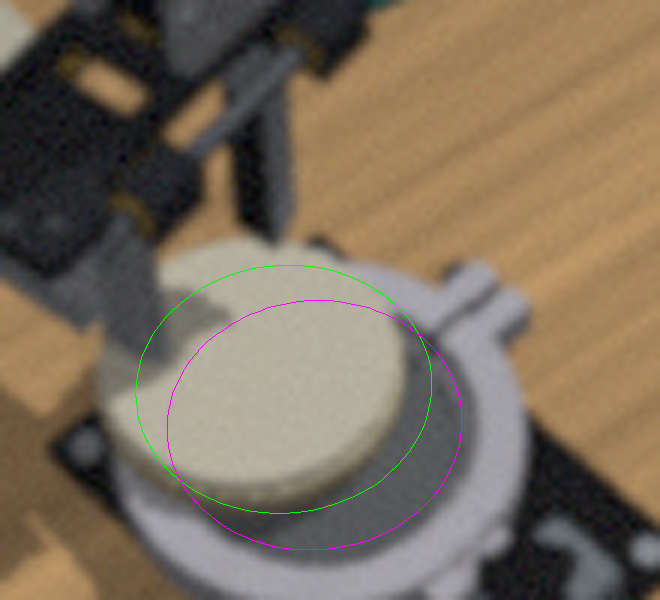

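The fingers have passed over the top of the blank without moving it: the finger and its shadow lie on the surface near (160,350), with almost no force. The tips of open fingers must sit higher than the TCP. I'll back off, shut the fingers and push with them shut.

Emit:
apply_moves([
  [[0,0,0],[-0.012,0,0],0.06],
  [[0,0,0],[-0.012,0,0],0.06],
  [[0,0,0],[-0.012,0,0],0.06],
  [[0,0,0],[-0.012,0,0],0.06],
  [[0,0,0],[-0.005,0,-0.01],0.06],
  [[0,0,0],[0,0,0],-1],
  [[0,0,0],[0,0,0],-1],
  [[0,0,0],[0,0,0],-1],
])

```text
clock: 5.13
position: [0.4603, -0.1021, 0.0386]
ee_rot: [0.992, 0.126, 0.001, 0.0]
contact_force: [0.4, 1.0, 0.3]
width: 0.0333
grip_force: 0.0
```

Emit:
apply_moves([
  [[0,0,0],[0,0,0],-1],
  [[0,0,0],[0,0,0],-1],
  [[0,0,0],[0,0,0.01],-1],
  [[0,0,0],[0,0,0],-1],
])

```text
clock: 5.47
position: [0.4585, -0.1019, 0.0272]
ee_rot: [0.992, 0.126, -0.001, -0.0]
contact_force: [-0.5, -0.5, 0.1]
width: 0.0063
grip_force: 0.0
```

```bash
python3 w.py 0.4719 -0.0995 0.0285; python3 ov.py pics/o4.png 0.0292
```

```text
5.4667 [ 0.4585 -0.1019  0.0272] [-0.51 -0.53  0.15] 0.006324989592536138 yaw 14.5 toolz [-1.5e-03  3.0e-04 -1.0e+00] tool delta [ 0.0136  0.0011 -0.0013]
[ 0.45843916 -0.10188638  0.02759821] [ 0.36171218 -0.48124289  0.13126752]
```

View pics/o4.png

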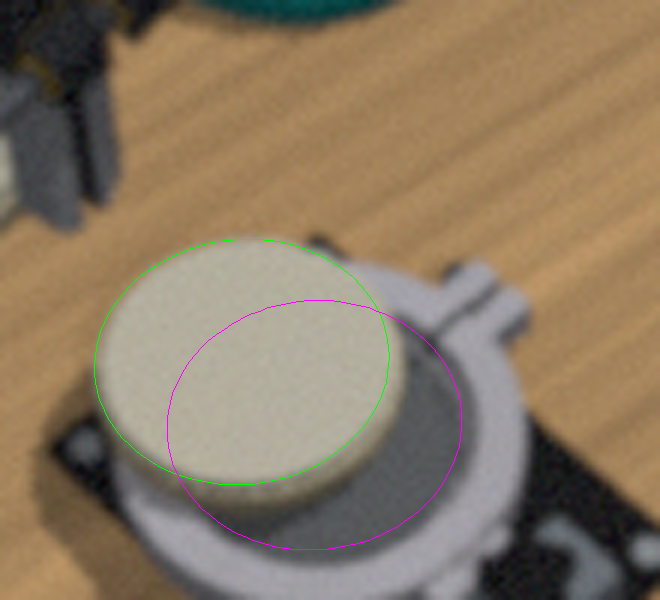

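Emit:
apply_moves([
  [[0,0,0],[0,0,0],-1],
  [[0,0,0],[0,0,0],-1],
  [[0,0,0],[0,0,0],-1],
])

```text
clock: 5.77
position: [0.4592, -0.1022, 0.0284]
ee_rot: [0.992, 0.126, 0.0, 0.0]
contact_force: [0.7, -0.2, 0.7]
width: 0.0005
grip_force: 0.0
```

```bash
python3 - <<'E'
from h import *
b=grab("scene");p=robot.get_obs()["position"];print(p,robot.get_obs()["width"])
for z in(-.01,0,.01,.02): print(z,proj(b,p+[0,0,z]).round(1))
x0,y0=180,150;g=cv2.resize(b["pixels"][y0:y0+75,x0:x0+75,::-1],None,fx=8,fy=8,interpolation=cv2.INTER_CUBIC)
q=((proj(b,p)[0]-[x0,y0]+.5)*8-.5).astype(int);cv2.circle(g,tuple(int(v) for v in q),3,(0,0,255),-1)
cv2.imwrite("pics/o5.png",g)
E
```

```text
[ 0.45916004 -0.10219543  0.02842436] 0.00020889757665359455
-0.01 [[203.4 217.3]]
0 [[202.9 214.5]]
0.01 [[202.4 211.5]]
0.02 [[201.9 208.6]]
```

View pics/o5.png

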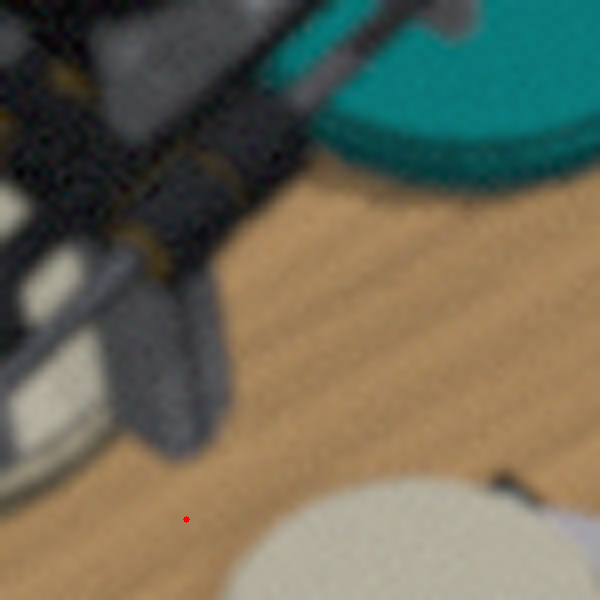

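The shut fingertips are seen at (185,455), while the reported TCP projects to (186,519), about 8 px lower. So the tips seem to sit about 25 mm above the reported TCP, which also explains the pass over the blank. I'll touch the bare bench gently to measure the true offset.

Emit:
apply_moves([
  [[0,0,0],[0,0,0.006],-1],
  [[0,0,0],[0,0,0.006],-1],
  [[0,0,0],[0,0,0.003],-1],
  [[0,0,0],[0,0,0.003],-1],
  [[0,0,0],[0,0,0],-1],
  [[0,0,0],[0,0,0],-1],
])

```text
clock: 6.32
position: [0.4587, -0.1021, 0.0099]
ee_rot: [0.992, 0.126, -0.0, -0.0]
contact_force: [0.5, 0.4, 0.2]
width: 0.0003
grip_force: 0.0
```

```bash
python3 - <<'E'
from h import *
b=grab("scene");o=robot.get_obs();p=o["position"];print(p,o["width"],o["contact_force"])
x0,y0=180,150;g=cv2.resize(b["pixels"][y0:y0+75,x0:x0+75,::-1],None,fx=8,fy=8,interpolation=cv2.INTER_CUBIC)
# dark fingertip's lowest pixel: saturation low & dark in window
w=b["pixels"][190:225,192:212].astype(int);m=(w.max(2)-w.min(2)<25)&(w.max(2)<110)
print([(r+190,np.where(m[r])[0][[0,-1]]+192) for r in range(35) if m[r].any()][-6:])
print(proj(b,p))
E
```

```text
[ 0.45889352 -0.10216323  0.01009192] 0.0005754292627269988 [-0.32922791 -0.19741903  0.30040347]
[(207, array([195, 207])), (208, array([196, 207])), (209, array([197, 207])), (210, array([198, 206])), (211, array([200, 205])), (212, array([202, 204]))]
[[203.7112392  219.60166163]]
```

Emit:
apply_moves([
  [[0,0,0],[0,0,0.004],-1],
  [[0,0,0],[0,0,0.003],-1],
  [[0,0,0],[0,0,0.002],-1],
  [[0,0,0],[0,0,0.002],-1],
  [[0,0,0],[0,0,0],-1],
])

```text
clock: 6.78
position: [0.4586, -0.1021, -0.0012]
ee_rot: [0.992, 0.126, -0.0, -0.0]
contact_force: [-0.7, -0.3, -0.5]
width: 0.0006
grip_force: 0.0
```

Emit:
apply_moves([
  [[0,0,0],[0,0,0.002],-1],
  [[0,0,0],[0,0,0.002],-1],
  [[0,0,0],[0,0,0],-1],
])

```text
clock: 7.03
position: [0.4587, -0.1021, -0.0051]
ee_rot: [0.992, 0.126, -0.0, -0.0]
contact_force: [-0.5, 0.6, 0.5]
width: 0.0005
grip_force: 0.0
```

Emit:
apply_moves([
  [[0,0,0],[0,0,0.002],-1],
  [[0,0,0],[0,0,0.002],-1],
  [[0,0,0],[0,0,0],-1],
])

```text
clock: 7.28
position: [0.4587, -0.1021, -0.0091]
ee_rot: [0.992, 0.126, -0.0, -0.0]
contact_force: [0.0, 0.1, -0.3]
width: 0.0003
grip_force: 0.0
```

The reported TCP is below the bench with no contact, so the offset is real. I'll continue to touch-down.

Emit:
apply_moves([
  [[0,0,0],[0,0,0.002],-1],
  [[0,0,0],[0,0,0.002],-1],
  [[0,0,0],[0,0,0],-1],
])

```text
clock: 7.53
position: [0.4587, -0.1021, -0.0131]
ee_rot: [0.992, 0.126, -0.0, -0.0]
contact_force: [-0.4, -1.2, 0.2]
width: 0.0005
grip_force: 0.0
```

Emit:
apply_moves([
  [[0,0,0],[0,0,0.002],-1],
  [[0,0,0],[0,0,0.001],-1],
  [[0,0,0],[0,0,0],-1],
])

```text
clock: 7.78
position: [0.4588, -0.1022, -0.016]
ee_rot: [0.992, 0.126, -0.0, -0.0]
contact_force: [-0.3, -0.4, -0.9]
width: 0.0006
grip_force: 0.0
```

Emit:
apply_moves([
  [[0,0,0],[0,0,0.001],-1],
  [[0,0,0],[0,0,0.001],-1],
  [[0,0,0],[0,0,0],-1],
])

```text
clock: 8.03
position: [0.4589, -0.1021, -0.0179]
ee_rot: [0.992, 0.126, -0.0, -0.0]
contact_force: [-0.9, -1.1, 0.1]
width: 0.0003
grip_force: 0.0
```

Emit:
apply_moves([
  [[0,0,0],[0,0,0.001],-1],
  [[0,0,0],[0,0,0.001],-1],
  [[0,0,0],[0,0,0],-1],
])

```text
clock: 8.28
position: [0.4588, -0.1021, -0.02]
ee_rot: [0.992, 0.126, -0.0, -0.0]
contact_force: [-0.4, 0.9, -1.0]
width: 0.0008
grip_force: 0.0
```

Emit:
apply_moves([
  [[0,0,0],[0,0,0.001],-1],
  [[0,0,0],[0,0,0.001],-1],
  [[0,0,0],[0,0,0],-1],
])

```text
clock: 8.53
position: [0.4588, -0.1021, -0.022]
ee_rot: [0.992, 0.126, -0.0, -0.0]
contact_force: [-0.5, -0.5, 0.1]
width: 0.0007
grip_force: 0.0
```

Emit:
apply_moves([
  [[0,0,0],[0,0,0.001],-1],
  [[0,0,0],[0,0,0.001],-1],
  [[0,0,0],[0,0,0],-1],
])

```text
clock: 8.78
position: [0.4588, -0.1021, -0.024]
ee_rot: [0.992, 0.126, -0.0, -0.0]
contact_force: [0.7, 0.4, 0.0]
width: 0.0003
grip_force: 0.0
```

```bash
python3 - <<'E'
from h import *
b=grab("scene");o=robot.get_obs();p=o["position"];print(p,o["contact_force"])
w=b["pixels"][190:235,192:214].astype(int);m=(w.max(2)-w.min(2)<25)&(w.max(2)<110)
print([(r+190,np.where(m[r])[0][[0,-1]]+192) for r in range(45) if m[r].any()][-6:])
print(proj(b,[p,[p[0],p[1],0]]), at(b,204,219,0))
E
```

```text
[ 0.45886184 -0.1021336  -0.02393647] [-0.16479888 -0.44376693 -0.09026365]
[(217, array([197, 209])), (218, array([197, 209])), (219, array([198, 208])), (220, array([199, 208])), (221, array([200, 206])), (222, array([202, 206]))]
[[205.26014444 228.94286391]
 [204.18133266 222.408612  ]] [ 4.51717875e-01 -9.76638677e-02  1.11022302e-16]
```

Emit:
apply_moves([
  [[0,0,0],[0,0,0.001],-1],
  [[0,0,0],[0,0,0.001],-1],
  [[0,0,0],[0,0,0.001],-1],
  [[0,0,0],[0,0,0],-1],
])

```text
clock: 9.17
position: [0.4588, -0.1022, -0.027]
ee_rot: [0.992, 0.126, -0.0, -0.0]
contact_force: [-0.7, -0.1, 0.6]
width: 0.0003
grip_force: 0.0
```

Emit:
apply_moves([
  [[0,0,0],[0,0,0.001],-1],
  [[0,0,0],[0,0,0.001],-1],
  [[0,0,0],[0,0,0.001],-1],
  [[0,0,0],[0,0,0],-1],
])

```text
clock: 9.5
position: [0.4588, -0.1021, -0.03]
ee_rot: [0.992, 0.126, -0.0, -0.0]
contact_force: [-0.2, 0.0, 0.3]
width: 0.0006
grip_force: 0.0
```

Emit:
apply_moves([
  [[0,0,0],[0,0,0.001],-1],
  [[0,0,0],[0,0,0.001],-1],
  [[0,0,0],[0,0,0.001],-1],
  [[0,0,0],[0,0,0],-1],
])

```text
clock: 9.83
position: [0.4588, -0.1022, -0.033]
ee_rot: [0.992, 0.126, -0.0, -0.0]
contact_force: [-0.2, -1.1, -0.5]
width: 0.0003
grip_force: 0.0
```

Emit:
apply_moves([
  [[0,0,0],[0,0,0.001],-1],
  [[0,0,0],[0,0,0.001],-1],
  [[0,0,0],[0,0,0.001],-1],
  [[0,0,0],[0,0,0],-1],
])

```text
clock: 10.17
position: [0.4588, -0.1022, -0.036]
ee_rot: [0.992, 0.126, -0.0, -0.0]
contact_force: [0.4, 1.0, -0.2]
width: 0.0003
grip_force: 0.0
```

Emit:
apply_moves([
  [[0,0,0],[0,0,0.001],-1],
  [[0,0,0],[0,0,0.001],-1],
  [[0,0,0],[0,0,0.001],-1],
  [[0,0,0],[0,0,0],-1],
])

```text
clock: 10.5
position: [0.459, -0.1022, -0.0381]
ee_rot: [0.992, 0.126, 0.0, 0.0]
contact_force: [-1.3, 0.0, 10.8]
width: 0.0006
grip_force: 5.1
```

```bash
python3 - <<'E'
from h import *
b=grab("scene");o=robot.get_obs();p=o["position"];print(p,o["contact_force"])
w=b["pixels"][190:240,192:216].astype(int);m=(w.max(2)-w.min(2)<25)&(w.max(2)<110)
print([(r+190,np.where(m[r])[0][[0,-1]]+192) for r in range(50) if m[r].any()][-8:])
for r in range(212,236,2): print(r,b["pixels"][r,196:214].mean(1).astype(int))
E
```

```text
[ 0.45900842 -0.10217151 -0.0380533 ] [-1.73021484  0.07746857 10.84797159]
[(222, array([197, 207])), (223, array([199, 207])), (224, array([200, 206])), (225, array([201, 206])), (226, array([203, 205])), (227, array([205, 205])), (238, array([205, 206])), (239, array([204, 207]))]
212 [ 62  64  71  70  74  70  70  72  60  64  53  62  70  71  85 100 113 117]
214 [ 74  70  71  72  71  70  73  70  68  69  65  66  78  77  78  95 110 124]
216 [ 74  69  73  75  67  71  69  75  80  81  69  67  77  82  77  95 119 142]
218 [ 72  72  70  71  74  73  72  80  86  81  73  64  71  82  99 122 151 166]
220 [ 78  72  69  71  68  72  75  79  82  83  74  65  77 113 141 164 169 171]
222 [ 78  75  70  73  71  67  73  78  80  83  75  80 107 146 165 170 173 169]
224 [ 81  81  88  77  78  71  73  75  74  77  89 111 143 163 166 168 172 170]
226 [ 85  84  86  86  88  83  80  73  78  82 104 139 161 170 171 172 171 169]
228 [ 85  86  84  82  84  82  83  78  82  98 121 151 168 173 172 172 170 172]
230 [ 81  85  86  86  92 100 102 104 108 122 142 159 168 171 170 170 171 169]
232 [ 87  89 103 114 123 125 117 106  92  98 125 150 168 171 169 172 170 170]
234 [116 122 130 128 121 112  98  84  80  95 118 147 166 171 168 171 168 172]
```

Touch-down came at a reported z of about -0.0375, with 10.8 N. The tip is therefore 37.6 mm above the reported z, which is twice the grip-point offset. From here I use tip z = reported z + 0.0376. I'll raise to a tip height of 0.0285 and push.

Emit:
apply_moves([
  [[0,0,0],[0,0,-0.015],-1],
  [[0,0,0],[0,0,-0.015],-1],
  [[0,0,0],[0,0,0],-1],
  [[0,0,0],[0.004,0,0],-1],
  [[0,0,0],[0.003,0,0],-1],
])

```text
clock: 10.97
position: [0.466, -0.1003, -0.0092]
ee_rot: [0.992, 0.126, 0.0, -0.0]
contact_force: [1.4, -0.2, -0.2]
width: 0.0004
grip_force: 0.0
```

```bash
cat > fit.py <<'E'
from h import *
from scipy.optimize import minimize
o=robot.get_obs();print(o["clock"],o["position"].round(4),o["contact_force"].round(1))
s=grab("scene")
c=np.array([.5556,-.0779]);dr=np.array([.968,.251]);n=np.array([.251,-.968])
h=cv2.cvtColor(s["pixels"],cv2.COLOR_RGB2HSV)
m=((h[...,1]<75)&(h[...,0]>15)&(h[...,0]<38)&(h[...,2]>80)).astype(np.uint8)
m=cv2.morphologyEx(m,cv2.MORPH_OPEN,np.ones((3,3)))
roi=np.zeros_like(m);roi[195:275,200:285]=1;m=m*roi
l,L,st,ce=cv2.connectedComponentsWithStats(m)
i=1+np.argmax(st[1:,4]);m=(L==i).astype(np.uint8)
m[:]=cv2.fillConvexPoly(np.zeros_like(m),cv2.convexHull(cv2.findNonZero(m)),1)
print("area",st[i,4],m.sum(),"bbox",st[i,:4])
k=6;M=cv2.resize(m[190:280,195:290],None,fx=k,fy=k,interpolation=cv2.INTER_LINEAR)
a=np.linspace(0,2*np.pi,60)
def sil(q):
    t,y,z,th=q  # forward distance short of centre, lateral, underside z, tilt (front down)
    pts=[]
    for r,hh in((.04925,0),(.04925,.01),(.047,.014)):
        X=r*np.cos(a);Y=r*np.sin(a)
        f=X*np.cos(th)+hh*np.sin(th);zz=hh*np.cos(th)-X*np.sin(th)+z
        pts.append(np.c_[(c+np.outer(f-t,dr)+np.outer(Y+y,n)),zz])
    p=(proj(s,np.vstack(pts))-[195,190]+.5)*k-.5
    return cv2.fillConvexPoly(np.zeros_like(M),cv2.convexHull(p.round().astype(np.int32)),1)
cost=lambda q:np.count_nonzero(sil(q)!=M)/k/k
for z,th in((.026,0),(.021,.1),(.016,0)):
    r=min((minimize(lambda q:cost([q[0],q[1],z,th]),[t,0],method="Nelder-Mead",options=dict(initial_simplex=[[t,0],[t+.004,0],[t,.004]])) for t in(.03,.015,.003)),key=lambda r:r.fun)
    print("z",z,"tilt",th,"short,lat mm",(r.x*1e3).round(1),"mismatch px",round(r.fun,1))
E
python3 fit.py
```

```text
10.9667 [ 0.466  -0.1003 -0.0092] [ 1.4 -0.2 -0.2]
area 1867 1913 bbox [206 210  52  45]
z 0.026 tilt 0 short,lat mm [27.7 -2.5] mismatch px 61.9
z 0.021 tilt 0.1 short,lat mm [30.6 -5.2] mismatch px 79.1
z 0.016 tilt 0 short,lat mm [32.5 -6.8] mismatch px 85.2
```

Emit:
apply_moves([
  [[0,0,0],[0.003,0,0],-1],
  [[0,0,0],[0.003,0,0],-1],
  [[0,0,0],[0.003,0,0],-1],
  [[0,0,0],[0.003,0,0],-1],
  [[0,0,0],[0.003,0,0],-1],
  [[0,0,0],[0,0,0],-1],
])

```text
clock: 11.52
position: [0.4807, -0.0965, -0.009]
ee_rot: [0.992, 0.126, 0.0, -0.0]
contact_force: [-1.7, 0.1, 0.5]
width: 0.0004
grip_force: 0.6
```

```bash
python3 fit.py
```

```text
11.5167 [ 0.4807 -0.0965 -0.009 ] [-1.7  0.1  0.5]
area 1900 1952 bbox [210 212  53  46]
z 0.026 tilt 0 short,lat mm [17.1 -2.4] mismatch px 73.9
z 0.021 tilt 0.1 short,lat mm [19.6 -4.8] mismatch px 77.3
z 0.016 tilt 0 short,lat mm [20.9 -7.5] mismatch px 101.7
```

The blank is sliding straight: it moved 10.6 mm with no lateral drift. I'll continue.

Emit:
apply_moves([
  [[0,0,0],[0.003,0,0],-1],
  [[0,0,0],[0.003,0,0],-1],
  [[0,0,0],[0.003,0,0],-1],
  [[0,0,0],[0.003,0,0],-1],
  [[0,0,0],[0,0,0],-1],
])

```text
clock: 11.98
position: [0.4935, -0.0934, -0.0086]
ee_rot: [0.992, 0.126, 0.001, 0.0]
contact_force: [1.0, 0.1, 0.1]
width: 0.0008
grip_force: 0.1
```

```bash
python3 fit.py
```

```text
11.9833 [ 0.4935 -0.0934 -0.0086] [1.  0.1 0.1]
area 1952 1997 bbox [216 216  52  47]
z 0.026 tilt 0 short,lat mm [ 1.6 -0.6] mismatch px 84.7
z 0.021 tilt 0.1 short,lat mm [ 4.4 -3.2] mismatch px 62.8
z 0.016 tilt 0 short,lat mm [ 5.8 -5.2] mismatch px 113.2
```

Emit:
apply_moves([
  [[0,0,0],[0.002,0,0],-1],
  [[0,0,0],[0.002,0,0],-1],
  [[0,0,0],[0.002,0,0],-1],
  [[0,0,0],[0,0,0],-1],
  [[0,0,0],[0,0,0],-1],
])

```text
clock: 12.45
position: [0.4985, -0.0921, -0.0087]
ee_rot: [0.992, 0.126, 0.001, 0.0]
contact_force: [-0.7, -0.4, -0.8]
width: 0.0005
grip_force: 0.0
```

```bash
python3 fit.py
```

```text
12.45 [ 0.4985 -0.0921 -0.0087] [-0.7 -0.4 -0.8]
area 1801 1836 bbox [218 220  51  44]
z 0.026 tilt 0 short,lat mm [-3.3  0.7] mismatch px 103.5
z 0.021 tilt 0.1 short,lat mm [-1. -1.] mismatch px 132.7
z 0.016 tilt 0 short,lat mm [ 1.  -3.6] mismatch px 72.8
```

Emit:
apply_moves([
  [[0,0,0],[-0.003,0,0],-1],
  [[0,0,0],[0,0,-0.02],-1],
  [[0,0,0],[0,0,-0.02],-1],
  [[0,0,0],[-0.02,0,0],-1],
  [[0,0,0],[-0.02,0,0],-1],
  [[0,0,0],[0,0,0],-1],
])

```text
clock: 13.0
position: [0.451, -0.104, 0.0314]
ee_rot: [0.992, 0.125, -0.002, -0.0]
contact_force: [-1.2, -0.4, -0.7]
width: 0.0005
grip_force: 0.0
```

```bash
sed -e 's/((.04925,0),(.04925,.01),(.047,.014))/((.047,.010),(.047,.014))/' fit.py > fit2.py; echo 'print("home seat fit",cost([0,0,.016,0]))' >> fit2.py; python3 fit2.py; python3 w.py 0.5556 -0.0779 0.017
```

```text
13.0 [ 0.451  -0.104   0.0314] [-1.2 -0.4 -0.7]
area 1793 1834 bbox [217 220  52  44]
z 0.026 tilt 0 short,lat mm [-6.4  5.6] mismatch px 119.4
z 0.021 tilt 0.1 short,lat mm [-3.5  2.1] mismatch px 102.6
z 0.016 tilt 0 short,lat mm [-3.1  0.8] mismatch px 155.4
home seat fit 169.86111111111111
13.05 [ 0.4537 -0.1035  0.0314] [-0.27  0.   -0.87] 0.0007108458574955415 yaw 14.38 toolz [-1.9e-03 -1.0e-04 -1.0e+00] tool delta [0.1051 0.0005 0.0142]
```

```bash
cat >> fit.py <<'E'
print("mask",m.sum(),"home model",sil([0,0,.016,0]).sum()/36,"flat start",sil([.028,0,.026,0]).sum()/36)
for th in(0,.05,.1,.15):
    r=minimize(lambda q:cost([q[0],q[1],q[2],th]),[.002,0,.02],method="Nelder-Mead",options=dict(initial_simplex=[[.002,0,.02],[.006,0,.02],[.002,.004,.02],[.002,0,.024]]));print(th,(r.x*1e3).round(1),r.fun)
E
python3 fit.py
python3 - <<'E'
from h import *
d=grab("top");h=cv2.cvtColor(d["pixels"],cv2.COLOR_RGB2HSV)
m=((h[...,1]<75)&(h[...,0]>15)&(h[...,0]<38)&(h[...,2]>80)).astype(np.uint8)
m=cv2.morphologyEx(m,cv2.MORPH_OPEN,np.ones((3,3)));m[:185]=0;m[280:]=0;m[:,:265]=0;m[:,355:]=0
l,L,st,ce=cv2.connectedComponentsWithStats(m);i=1+np.argmax(st[1:,4]);print(st[i],ce[i])
p=proj(d,[[.5556+.047,-.0779,.03],[.5556-.047,-.0779,.03],[.5556,-.0779+.047,.03],[.5556,-.0779-.047,.03]]);print(p.round(1))
x,y=[int(v) for v in proj(d,[.5556,-.0779,.03])[0]]
print("col",[(v,int(h[v,x,0]),int(h[v,x,1]),int(h[v,x,2])) for v in range(y-36,y-14)])
print("row",[(u,int(h[y,u,0]),int(h[y,u,1]),int(h[y,u,2])) for u in range(x-36,x-16)])
E
```

```text
13.05 [ 0.4537 -0.1035  0.0314] [-0.3  0.  -0.9]
area 1799 1840 bbox [218 220  51  44]
z 0.026 tilt 0 short,lat mm [-3.1  0.9] mismatch px 97.1
z 0.021 tilt 0.1 short,lat mm [-0.7 -1.5] mismatch px 127.9
z 0.016 tilt 0 short,lat mm [ 0.8 -3.8] mismatch px 65.3
mask 1840 home model 1897.1666666666667 flat start 1874.111111111111
0 [ 5.  -8.4  5.3] 52.30555555555555
0.05 [  8.7 -12.3  -2.5] 66.05555555555556
0.1 [  9.6 -12.8  -4.3] 84.52777777777779
0.15 [ 13.  -16.6 -12.1] 102.8888888888889
[ 285  200   49   49 1913] [309.060115  223.9012023]
[[308.6 199.5]
 [310.4 246.4]
 [285.9 223.4]
 [333.  222.1]]
col [(186, 126, 8, 155), (187, 125, 10, 153), (188, 138, 8, 157), (189, 138, 8, 168), (190, 135, 9, 167), (191, 132, 8, 151), (192, 138, 8, 159), (193, 120, 6, 162), (194, 135, 6, 165), (195, 129, 11, 166), (196, 135, 6, 164), (197, 135, 12, 168), (198, 133, 12, 155), (199, 10, 15, 100), (200, 20, 44, 175), (201, 23, 30, 176), (202, 23, 29, 175), (203, 22, 27, 177), (204, 22, 28, 174), (205, 25, 26, 174), (206, 24, 28, 173), (207, 18, 26, 175)]
row [(273, 14, 49, 151), (274, 7, 21, 156), (275, 9, 11, 158), (276, 125, 9, 167), (277, 125, 9, 167), (278, 126, 7, 172), (279, 140, 9, 168), (280, 135, 9, 169), (281, 141, 10, 171), (282, 129, 11, 170), (283, 129, 11, 164), (284, 135, 9, 118), (285, 23, 34, 129), (286, 20, 37, 173), (287, 24, 23, 176), (288, 22, 26, 176), (289, 25, 25, 175), (290, 23, 26, 176), (291, 21, 24, 173), (292, 22, 26, 176)]
```

In the top view the body spans columns 285–334 and rows 200–249, against 286–333 and 199.5–246 predicted for home. A thin, even gap shows to the ring, so it's home. Next I'll press on the middle; contact is expected at a reading of about -0.0076.

Emit:
apply_moves([
  [[0,0,0],[0.026,0,0],-1],
  [[0,0,0],[0.026,0,0],-1],
  [[0,0,0],[0.026,0,0],-1],
  [[0,0,0],[0.026,0,0],-1],
  [[0,0,0],[0,0,0.015],-1],
  [[0,0,0],[0,0,0.013],-1],
  [[0,0,0],[0,0,0.004],-1],
  [[0,0,0],[0,0,0],-1],
])

```text
clock: 13.82
position: [0.5562, -0.0764, -0.0021]
ee_rot: [0.992, 0.126, -0.001, -0.0]
contact_force: [0.4, -0.4, -0.0]
width: 0.0001
grip_force: 0.0
```

Emit:
apply_moves([
  [[0,0,0],[0,0,0.001],-1],
  [[0,0,0],[0,0,0.001],-1],
  [[0,0,0],[0,0,0.001],-1],
  [[0,0,0],[0,0,0],-1],
])

```text
clock: 14.15
position: [0.557, -0.077, -0.0034]
ee_rot: [0.992, 0.126, 0.0, 0.0]
contact_force: [-0.9, -0.7, 0.0]
width: 0.0004
grip_force: 0.0
```

```bash
python3 w.py 0.5556 -0.0779 -0.0078
```

```text
14.15 [ 0.557  -0.077  -0.0034] [-0.89 -0.67  0.05] 0.0004054327639120557 yaw 14.47 toolz [ 9.e-04 -0.e+00 -1.e+00] tool delta [-0.0016  0.0005  0.0044]
```

Emit:
apply_moves([
  [[0,0,0],[-0.001,0,0.001],-1],
  [[0,0,0],[0,0,0.001],-1],
  [[0,0,0],[0,0,0.001],-1],
  [[0,0,0],[0,0,0],-1],
  [[0,0,0],[0,0,0],-1],
])

```text
clock: 14.57
position: [0.5557, -0.0772, -0.0069]
ee_rot: [0.992, 0.126, -0.0, -0.0]
contact_force: [-0.1, -0.2, 0.7]
width: 0.0007
grip_force: 0.0
```

Emit:
apply_moves([
  [[0,0,0],[0,0,0.001],-1],
  [[0,0,0],[0,0,0],-1],
  [[0,0,0],[0,0,0],-1],
])

```text
clock: 14.82
position: [0.5557, -0.0771, -0.0079]
ee_rot: [0.992, 0.126, -0.0, -0.0]
contact_force: [0.2, -0.5, -0.7]
width: 0.0004
grip_force: 0.0
```

Emit:
apply_moves([
  [[0,0,0],[0,0,0.0005],-1],
  [[0,0,0],[0,0,0.0005],-1],
  [[0,0,0],[0,0,0],-1],
  [[0,0,0],[0,0,0],-1],
])

```text
clock: 15.15
position: [0.5558, -0.0771, -0.008]
ee_rot: [0.992, 0.126, 0.0, 0.0]
contact_force: [-2.4, 0.3, 7.3]
width: 0.0008
grip_force: 3.7
```

Emit:
apply_moves([
  [[0,0,0],[0,0,0],-1],
  [[0,0,0],[0,0,0],-1],
  [[0,0,0],[0,0,0],-1],
  [[0,0,0],[0,0,0],-1],
  [[0,0,0],[0,0,0],-1],
  [[0,0,0],[0,0,0],-1],
])

```text
clock: 15.65
position: [0.5558, -0.0771, -0.008]
ee_rot: [0.992, 0.126, 0.0, -0.0]
contact_force: [-2.0, 0.6, 7.2]
width: 0.0004
grip_force: 3.7
```

```bash
python3 -c "
from workcell import robot
o=robot.get_obs();print(o['contact_force'],o['position'])
if 4<o['contact_force'][2]<25: print(robot.hand_in())"
```

```text
[-2.00935485  0.55830601  7.15094039] [ 0.55581191 -0.07712647 -0.00798467]
the job is handed in; nothing more can be done
None
```

I handed the job in at 15.7 s with the blank home in the recess and the shut fingertips pressing on its middle at about 7 N; hand-in returned no verdict, so home rests on the top-camera fit and the contact height.

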